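# Load the orange sample into the counter

### The arm

A 6-joint arm with a two-finger parallel gripper is mounted at the origin on the work surface. World frame = base frame: x ahead of the robot, y to its left, z up, the work surface at z = 0. Lengths are in m, angles in rad, forces in N, time in s.
With the tool pointing down it reaches from about 0.275 to 1 m from the base axis. Payload 8.4 kg.
Tool frame: the origin (TCP) lies on the centre line of the jaws, within the pads' length; the fingertips stand env.finger_overhang ahead of it and the grasp point (between the pads) is the TCP (env.finger_overhang is the distance from the TCP to the fingertips, in m); z points along the fingers, y is the line along which they close (so a half turn about z gives the same grasp; the last joint's range is limited). The gripper opens to 85 mm and grips with 20 to 120 N. Pads are 22 mm wide; open, the fingers measure 114 mm over their backs; the gripper's body (76 mm by 85 mm) begins 54 mm behind the grasp point. The pads swing forward as they close: fully open they stand 13 mm farther back than shut.
Start: joints at [-1.198, 0.353, 1.633, -0, 1.155, -0.002], TCP at [0.229, -0.582, 0.25] pointing down, gripper open.
Joint ranges: [-2.63, 2.63], [-0.92, 2.1], [0.06, 2.66], [-1.3, 4.44], [0, 2.69], [-3.02, 3.02]. Speed limits (rad/s): [2.22, 2.22, 2.79, 3.14, 3.14, 3.14].

### API

Orientations are given as a rotation vector (axis times angle).
In Python, from rig import env, viewer gives the robot as it stands. The module is installed in compiled form; this text tells all that it offers.
- The arm moves only by the tool drive_tool, never from a script. Its argument "series" is a list of rows, each a list of 2 entries, a list of its own where there are three numbers: the shift along the tool's x, y, z in m, then the turn about the tool's z in rad. In form: [[[dx, dy, dz], yaw], ...]. A call has 1 to 10 rows; each row is the pose to reach, as a shift and turn from the pose commanded when the call began, along the tool's axes at that moment; what a row does not reach only later rows make up. A row lasts 1/10 s, in which the tool goes at most 50 mm and 8.59 degrees, less where a joint would pass 70% of its speed; a pose out of reach is approached as far as the arm can. A call with a gripper value outside its range is refused whole. "claw" is the finger opening in m, from 0 to 0.0854, set as the call begins (left out, the last holds). The fingers move at their own pace and stop on an object; "squeeze" is the grip in N (left out, the last holds). Time passes only in rows, so rows that repeat a pose let the fingers close. It gives the time, the measured TCP pose, the force, the opening and the grip force at its end, in the units of the state.
- env.get_obs(): the state, without advancing time (a new reading comes with each control period).
- viewer.capture(name): name is "side" or "top" or "wrist"; returns the picture (420x560x3 uint8, blue, green, red); there is no depth.
- viewer.camera_model(name): a dict with "fx", "fy", "cx", "cy" (pixels), "k1" (the pictures are not rectified: a ray, as slopes to the right and down, at radius r is drawn at 1 + k1 r^2 times it, then the intrinsics apply), "R" (3x3) and "t" (3): a world point X has camera coordinates R X + t; the wrist camera has in their place "tool_from_camera" (4x4, takes a point from camera to tool coordinates, whose origin is the TCP and whose axes are the flange's). Camera axes: x right, y down, z forward; pixel columns grow to the right and rows downward; lengths in m; the calibration is good to about 2 mm. A picture is of the moment at which its call begins: read the wrist's pose just before it. camera_model takes no time and is no camera call.
- env.sign_off(): hands the job in; it is judged then, once.
Trained networks look in the newest picture that a camera, given by its name, has taken for a name from the list of things; names that differ only in an ending like _2 or _b are one class to them, and where a whole thing is asked for, a point or a joint stands for the part that bears it (a point fixed in the world has none). Each returns a list of dicts, best first, with "confidence" (0 to 1); they miss things now and then, are a little off and sometimes report something else, mostly with a low value. They report only what shows in the picture. A call takes as long as a camera call. They do not tell look-alikes from the thing itself.
- viewer.outline_of(camera, label): "pixels" (420x560 bool, what is visible of it) and "bbox" ([centre column, centre row, width, height] in pixels, round what is visible of it).
The state is a dict: "time": time; "joint_positions": joint angles; "joint_velocities": joint speeds; "tau": joint torques, N m; "position": TCP position; "tool_rot": TCP orientation; "wrist_force": force on the tool from outside, world axes, zero at the start; "moment": the same for the moment, N m; "width": finger opening in m; "gripper_force": force on a finger pad.
Only numpy, scipy, OpenCV 4.12 (cv2) and the standard library are available. Lean on these libraries where they do the work, as an engineer would, in place of code of your own. Each camera call takes 0.05 s, during which the arm holds its last target. There are 200 camera calls.

### The job

Draw the cup with the orange lid straight up out of the packed crate, leaving the other cups standing in their places. Lower it gently, upright, into the black tapered sleeve of the counter until it rests all the way down under its own weight: do not drop it or press it in, or it will jam. Let go of it, then press the green start button fully down.

Things in the scene. Friction and masses are not known exactly. Their poses are not given: they have to be found in the camera images.
- sample: Sample: rigid closed white tapered cup, the only one with an ORANGE lid and knob. Origin: centre of underside; z up. Diameter 48 mm at the underside widening evenly to 62 mm at 72 mm height; rim of 62 mm up to the flat lid at 80 mm; knob, a cylinder of 28 mm, from 80 to 120 mm (the top): grip here. 0.17 to 0.35 kg. Stands upright in the crate's centre or the middle of a side, not in a corner.
- crate: Blue square crate, 199 mm outside, 86 mm high, walls and floor 6 mm, fixed. Origin: centre of underside; x, y along its walls. Filled with 3 x 3 cups of one shape, 62.4 mm apart along x and y, rims touching each other and the walls, level with the wall tops. Only the knobs stand above, to 126 mm over the table, with 34 mm free between them along x and y, 60 mm along diagonals.
- counter: Sample counter, fixed: grey housing 200 x 290 x 50 mm (its x, y, z). Origin: centre of underside. On its top stand a black tapered sleeve (axis at its x 0, y +55 mm) and a black control block 85 x 85 mm, top at 110 mm height (centre at its x 0, y -97.5 mm), with the start button.
- sleeve_mouth (a point): Centre of the open mouth of the counter's black tapered sleeve, 108 mm above the table. Bore 56.6 mm wide at the mouth, narrowing downwards with the same taper as the cups, to 48 mm at the point seat; wall 4 mm; a thin silver flange just under the mouth reaches 41 mm from the axis.
- seat (a point): Point on the sleeve's axis where the underside of the sample comes to rest when it is fully down in the sleeve on its own weight (44 mm below the mouth, 64 mm above the table); the tapers then touch all round and the cup's rim stands 28 mm above the mouth. z up.
- start_top (a point): Centre of the top of the round green start button (diameter 32 mm, in a grey collar), on the control block, 128 mm above the table at rest. It moves with the button.
- start (a joint): Travel of the start button, m: 0 released, 0.006 fully down (it springs back; it takes about 5 N to push it fully down).
- cup1: Another cup in the crate, same shape and size as the sample, but with a grey lid and knob; mass 0.25 kg. Origin: centre of its underside. To stay where it is.
- cup2: Another cup in the crate, same shape and size as the sample, but with a white lid and knob; mass 0.25 kg. Origin: centre of its underside. To stay where it is.
- cup3: Another cup in the crate, same shape and size as the sample, but with a blue lid and knob; mass 0.25 kg. Origin: centre of its underside. To stay where it is.
- cup4: Another cup in the crate, same shape and size as the sample, but with a grey lid and knob; mass 0.25 kg. Origin: centre of its underside. To stay where it is.
- cup5: Another cup in the crate, same shape and size as the sample, but with a white lid and knob; mass 0.25 kg. Origin: centre of its underside. To stay where it is.
- cup6: Another cup in the crate, same shape and size as the sample, but with a blue lid and knob; mass 0.25 kg. Origin: centre of its underside. To stay where it is.
- cup7: Another cup in the crate, same shape and size as the sample, but with a white lid and knob; mass 0.25 kg. Origin: centre of its underside. To stay where it is.
- cup8: Another cup in the crate, same shape and size as the sample, but with a grey lid and knob; mass 0.25 kg. Origin: centre of its underside. To stay where it is.
- sleeve: The counter's black tapered sleeve itself (see sleeve_mouth). Origin: centre of its underside, on the housing, 50 mm above the table; z up along its axis. More than 60 N between it and the sample counts as jamming: a downward push of about 20 N, or a fall of more than about 10 mm; the sample itself weighs under 4 N.
Mind the look-alikes: they are no part of the job. Leave any pink or turquoise look-alike of the sample alone.

How it is judged:
On the way, in this order (a step that is already met when the one before it is completed fails the run):
1. the orange sample is drawn up clear of the crate (its underside more than 95 mm above the crate's underside), held upright within 0.35 rad (z of sample in the frame of crate above 0.095 m and angle between sample's own z axis and vertical below 0.35 rad), for 0.1 s.
2. the sample rests in the sleeve, released: underside within 4 mm of the axis and between -4 and +6 mm of the seat's height, upright within 0.08 rad (horizontal distance between sample and seat below 0.004 m and z of sample in the frame of seat between -0.004 and 0.006 m and angle between sample's own z axis and vertical below 0.08 rad and contact force between the fingers and sample below 0.1 N), for 0.2 s.
3. the start button is pressed down (more than 4.5 mm) (value of joint start above 0.0045 m), for 0.05 s.
At the end, for the whole second after the job is handed in: The orange cup rests released and still in the sleeve: underside within 4 mm of the axis and -4 to +6 mm of the seat's height, upright within 0.08 rad. The button is back up. The eight other cups stand on the crate's floor (underside under 15 mm above the crate's), upright within 0.12 rad (all of step 2 and linear speed of sample below 0.02 m/s and value of joint start below 0.002 m and z of each of cup1, cup2, cup3, cup4, cup5, cup6, cup7, cup8 in the frame of crate below 0.015 m and angle between each of cup1, cup2, cup3, cup4, cup5, cup6, cup7, cup8's own z axis and vertical below 0.12 rad); the robot touches nothing.
It fails at once if the sample is jammed: pressed or dropped into the sleeve with more than 60 N (contact force between sample and sleeve above 60 N).
It fails at once if the sample tips over (more than 0.6 rad) (angle between sample's own z axis and vertical above 0.6 rad).
It fails at once if another cup is lifted (underside more than 40 mm above the crate's underside) or tipped (more than 0.35 rad) (z of any of cup1, cup2, cup3, cup4, cup5, cup6, cup7, cup8 in the frame of crate above 0.04 m or angle between any of cup1, cup2, cup3, cup4, cup5, cup6, cup7, cup8's own z axis and vertical above 0.35 rad).
It also fails if it takes over 58 s, if anything falls off the work surface, if the arm or the gripper's body presses on something with over 40 N, if the wrist force passes 120 N, or if a joint passes its speed limit or range.

## Working session

There is one attempt and no reset: what is moved stays moved. The work goes in short steps, Python scripts to look and compute and a tool call to move; the robot and the scene stay as the last step left them, time stands still between calls to the robot, and variables do not carry over. Pictures are saved under pics/ and viewed, at most 10 in all, crops included, and the job is handed in when it is done.

Besides the shell and the picture viewer there is one more tool, called as a command line: name --argument value ..., lists and objects as JSON in quotes. drive_tool: Moves the arm, as the interface text tells. Its arguments: {"type":"object","properties":{"series":{"type":"array","items":{"type":"array"}},"claw":{"type":"number"},"squeeze":{"type":"number"}},"required":["series"]}

```bash
mkdir -p pics; python3 - <<'E'
from rig import env, viewer
import cv2, numpy as np
print(env.get_obs(), env.finger_overhang)
ims=[viewer.capture(n) for n in("side","top")]
for n,i in zip(("side","top"),ims): cv2.imwrite(f"pics/{n}0.png",i)
for n in ("side","top","wrist"): print(n,viewer.camera_model(n))
E
```

```text
{'time': 0.0, 'joint_positions': array([-1.19843885e+00,  3.53648887e-01,  1.63413623e+00,  6.86950479e-06,
        1.15517590e+00, -2.39978722e-03]), 'joint_velocities': array([-0.00278829, -0.00111019,  0.00012828, -0.00068075, -0.00088317,
        0.00161074]), 'tau': array([-4.66034253e-04, -6.05245256e+01, -3.42071700e+01,  2.68097519e-04,
        9.32007737e-03, -6.15870661e-06]), 'position': array([ 0.22861993, -0.58120917,  0.24956029]), 'tool_rot': array([-3.08528017e+00, -5.84973559e-01,  3.85467805e-04]), 'wrist_force': array([ 0.057056  , -0.22701362,  0.06606996]), 'moment': array([ 0.06200212, -0.00370432, -0.0111127 ]), 'gripper_force': 0.0, 'width': 0.08556818631678842} 0.019
side {'fx': 545.2967055630529, 'fy': 545.2967055630529, 'cx': 276.15242737148526, 'cy': 207.68046311458707, 'k1': -0.05272177907841009, 'R': array([[-0.84242285, -0.53858635,  0.01576353],
       [-0.39644952,  0.5997579 , -0.69506707],
       [ 0.36489934, -0.59178983, -0.71877206]]), 't': array([0.43761074, 0.26805402, 1.14624515])}
top {'fx': 535.8714224197232, 'fy': 535.8714224197232, 'cx': 279.445642207957, 'cy': 204.31770289876036, 'k1': 0.0351720216783859, 'R': array([[ 0.01985518, -0.99950802,  0.02427938],
       [-0.98236255, -0.0240191 , -0.18543704],
       [ 0.18592897, -0.02016927, -0.98235616]]), 't': array([-0.01723202,  0.5527404 ,  1.27391107])}
wrist {'fx': 335.58132005529734, 'fy': 335.58132005529734, 'cx': 285.5922129011968, 'cy': 210.7566286703161, 'k1': 0.009020894971495766, 'tool_from_camera': array([[-6.09534528e-04, -9.46895053e-01, -3.21542202e-01,
         8.24746271e-02],
       [ 9.99999378e-01, -2.76898429e-04, -1.08023268e-03,
         5.17921976e-04],
       [ 9.33832453e-04, -3.21542661e-01,  9.46894633e-01,
        -1.23711149e-01],
       [ 0.00000000e+00,  0.00000000e+00,  0.00000000e+00,
         1.00000000e+00]])}
```

View pics/side0.png

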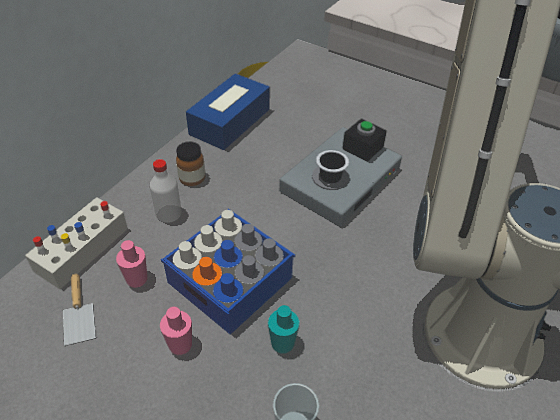

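View pics/top0.png

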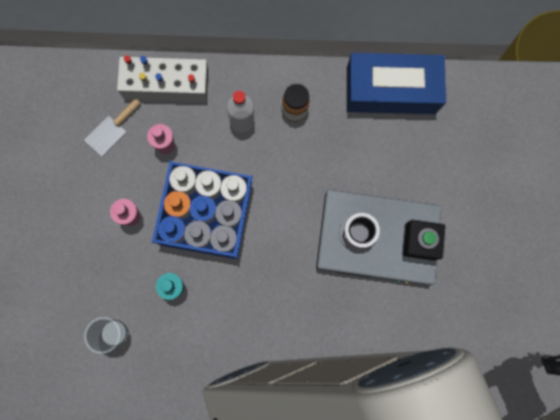

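The orange-lidded cup is at side (207,270) and top (177,204), in the middle of one crate side. The pink ones at top (160,137) and (123,212), and the turquoise at (169,287), stand outside the crate and are look-alikes. The sleeve is at top (361,231) and the button at (429,238). I'll confirm the cup in an enlarged crop.

```bash
cat > h.py <<'E'
import numpy as np, cv2
from rig import env, viewer
from scipy.spatial.transform import Rotation as Ro
def cam(n,obs=None):
    m=viewer.camera_model(n)
    if n=="wrist":
        o=obs or env.get_obs(); R=Ro.from_rotvec(o["tool_rot"]).as_matrix(); T=m["tool_from_camera"]
        Rc=R@T[:3,:3]; c=R@T[:3,3]+o["position"]
    else: Rc=m["R"].T; c=-Rc@m["t"]
    return m,Rc,c
def _K(m): return np.array([[m["fx"],0,m["cx"]],[0,m["fy"],m["cy"]],[0,0,1.]]),np.array([m["k1"],0,0,0.])
def to_plane(cm,px,z):
    m,Rc,c=cm; K,d=_K(m)
    u=cv2.undistortPoints(np.array(px,float).reshape(-1,1,2),K,d).reshape(-1,2)
    r=np.c_[u,np.ones(len(u))]@Rc.T
    return c+r*((z-c[2])/r[:,2])[:,None]
def proj(cm,X):
    m,Rc,c=cm; K,d=_K(m)
    return cv2.projectPoints(np.array(X,float).reshape(-1,1,3),cv2.Rodrigues(Rc.T)[0],-Rc.T@c,K,d)[0].reshape(-1,2)
def tool(p,obs=None):
    o=obs or env.get_obs(); return Ro.from_rotvec(o["tool_rot"]).as_matrix().T@(np.array(p)-o["position"])
E
python3 - <<'E'
from h import *
a=cv2.imread("pics/top0.png"); 
cv2.imwrite("pics/crop1.png",cv2.resize(a[155:265,145:260],None,fx=5,fy=5,interpolation=cv2.INTER_CUBIC))
c=cam("top")
print("sample",to_plane(c,[(178,203)],.126),"mouth",to_plane(c,[(361,231)],.108),"button",to_plane(c,[(429.5,238)],.128))
q=to_plane(c,[(172,163),(251,178),(238,256),(153,243)],.086); print(q)
h=cv2.cvtColor(a,cv2.COLOR_BGR2HSV)
for n,lo,hi in(("or",(5,150,100),(20,255,255)),("gr",(50,120,60),(75,255,255))):
    k=cv2.inRange(h,lo,hi); print(n,cv2.connectedComponentsWithStats(k)[2:])
E
```

```text
sample [[0.53631982 0.23201709 0.126     ]] mouth [[ 0.48320314 -0.19694769  0.108     ]] button [[ 0.46784979 -0.35186401  0.128     ]]
[[0.64225897 0.25869843 0.086     ]
 [0.60986927 0.06607172 0.086     ]
 [0.42000934 0.09107877 0.086     ]
 [0.44641933 0.29208354 0.086     ]]
or (array([[     0,      0,    560,    420, 234765],
       [   165,    192,     24,     24,    435]], dtype=int32), array([[279.69085255, 209.51179264],
       [176.49885057, 203.13563218]]))
gr (array([[     0,      0,    560,    420, 235100],
       [   424,    233,     11,     11,    100]], dtype=int32), array([[279.43645257, 209.48796682],
       [428.9       , 237.79      ]]))
```

View pics/crop1.png

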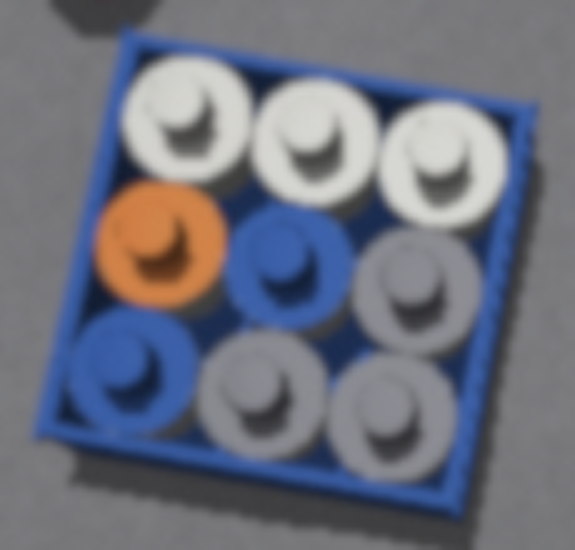

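The crop confirms it: the only orange lid and knob is at crop (150,235), in the middle of the crate's left side (+y). The cups next to it are white, blue and blue. I'll grip along the crate's diagonal, stopping above the counter on the way to measure it.

drive_tool --series '[[[0.035,-0.022,-0.02],-0.05],[[0.08,-0.05,-0.02],-0.15],[[0.35,-0.218,-0.02],-0.25],[[0.35,-0.218,-0.02],-0.25],[[0.35,-0.218,-0.02],-0.25],[[0.35,-0.218,-0.02],-0.25],[[0.35,-0.218,-0.02],-0.25],[[0.35,-0.218,-0.02],-0.25],[[0.35,-0.218,-0.02],-0.25],[[0.35,-0.218,-0.02],-0.25]]' --claw 0.06

```text
time: 1.1
position: [0.476, -0.2482, 0.27]
tool_rot: [-2.987, -0.971, -0.0]
wrist_force: [-0.7, 0.1, 0.2]
width: 0.06
gripper_force: 0.0
```

drive_tool --series '[[[0,0,0],0],[[0,0,0],0],[[0,0,0],0]]'

```text
time: 1.4
position: [0.474, -0.2516, 0.2702]
tool_rot: [-2.99, -0.963, 0.0]
wrist_force: [-0.2, 0.3, 0.4]
width: 0.0598
gripper_force: 0.0
```

```bash
python3 - <<'E'
from h import *
o=env.get_obs(); a=viewer.capture("wrist"); cv2.imwrite("pics/w1.png",a)
print(o["time"],o["position"],o["tool_rot"],o["width"])
c=cam("wrist",o); print(proj(c,[(.483,-.197,.108),(.468,-.352,.128)]))
h=cv2.cvtColor(a,cv2.COLOR_BGR2HSV)
_,_,s,ce=cv2.connectedComponentsWithStats(cv2.inRange(h,(50,120,60),(75,255,255)))
i=1+s[1:,4].argmax();print(s[i],ce[i],to_plane(c,[ce[i]],.128))
E
```

```text
1.4 [ 0.47400257 -0.25162351  0.27020452] [-2.99030560e+00 -9.63151671e-01  4.80131199e-04] 0.059775114690320624
[[239.33683637 150.57740179]
 [373.26162569 269.90655136]]
[358 254  34  30 607] [377.04777595 266.30313015] [[ 0.47269197 -0.3523849   0.128     ]]
```

View pics/w1.png

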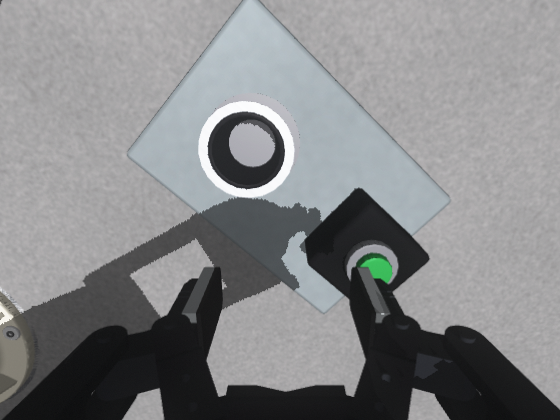

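The wrist picture shows the sleeve's white flange ring centred near (246,148), and the button at (377,266), partly behind a finger.

```bash
python3 - <<'E'
from h import *
o=env.get_obs(); c=cam("wrist",o); a=cv2.imread("pics/w1.png"); g=a.min(2)
m=(g>225).astype(np.uint8); m[:, :180]=0; m[:,310:]=0; m[:80]=0; m[205:]=0
m=cv2.morphologyEx(m,cv2.MORPH_OPEN,np.ones((3,3)))
cs,_=cv2.findContours(m,cv2.RETR_CCOMP,cv2.CHAIN_APPROX_NONE)
for k in sorted(cs,key=len)[-2:]:
    w=to_plane(c,k.reshape(-1,2),.107)[:,:2]
    A=np.c_[2*w,np.ones(len(w))]; s=np.linalg.lstsq(A,(w**2).sum(1),rcond=None)[0]
    r=np.sqrt(s[2]+s[:2]@s[:2]); print(len(k),s[:2],r,np.std(np.hypot(*(w-s[:2]).T)))
# top view check, same way
t=cv2.imread("pics/top0.png"); g=t.min(2); m=np.zeros_like(g); m[205:260,335:390]=(g[205:260,335:390]>190)
cs,_=cv2.findContours(m,cv2.RETR_CCOMP,cv2.CHAIN_APPROX_NONE); ct=cam("top")
for k in sorted(cs,key=len)[-2:]:
    w=to_plane(ct,k.reshape(-1,2),.107)[:,:2]
    A=np.c_[2*w,np.ones(len(w))]; s=np.linalg.lstsq(A,(w**2).sum(1),rcond=None)[0]
    print("top",s[:2],np.sqrt(s[2]+s[:2]@s[:2]))
# housing edges: corners at z=.05
print(to_plane(c,[(127,154),(450,200),(323,314)],.05))
print("tool to sample",tool((.54,.24,.27)))
E
```

```text
222 [ 0.48567658 -0.20172145] 0.03342314161124646 0.0002557760018858551
273 [ 0.48581628 -0.20169744] 0.040257528931897865 0.00029173729530954594
top [ 0.48713343 -0.19938993] 0.0359305238893682
top [ 0.48726791 -0.19931445] 0.03803390385178332
[[ 0.40134334 -0.1042738   0.05      ]
 [ 0.55841133 -0.40711872  0.05      ]
 [ 0.36556695 -0.38503228  0.05      ]]
tool to sample [ 3.40414274e-01 -3.60682223e-01  2.12035013e-04]
```

drive_tool --series '[[[0.02,-0.021,0],0],[[0.34,-0.361,0],0],[[0.34,-0.361,0],0],[[0.34,-0.361,0],0],[[0.34,-0.361,0],0],[[0.34,-0.361,0],0],[[0.34,-0.361,0],0],[[0.34,-0.361,0],0],[[0.34,-0.361,0],0],[[0.34,-0.361,0],0]]'

```text
time: 2.45
position: [0.5373, 0.2256, 0.2704]
tool_rot: [2.99, 0.964, 0.001]
wrist_force: [0.9, 0.2, 0.3]
width: 0.06
gripper_force: 0.0
```

drive_tool --series '[[[0.01,-0.01,0],0],[[0.01,-0.01,0],0],[[0.01,-0.01,0],0],[[0.01,-0.01,0],0],[[0.01,-0.01,0],0]]'

```text
time: 2.95
position: [0.5394, 0.2366, 0.2704]
tool_rot: [2.99, 0.963, -0.0]
wrist_force: [-0.3, 0.5, 0.5]
width: 0.0601
gripper_force: 0.0
```

```bash
python3 - <<'E'
from h import *
o=env.get_obs(); a=viewer.capture("wrist"); cv2.imwrite("pics/w2.png",a)
print(o["time"],o["position"],o["tool_rot"])
c=cam("wrist",o); print(proj(c,[(.54,.24,.126)]))
E
```

```text
2.95 [0.53944882 0.23664826 0.27041049] [ 2.99023805e+00  9.62660369e-01 -1.79600111e-04]
[[282.52961863 198.19914722]]
```

View pics/w2.png

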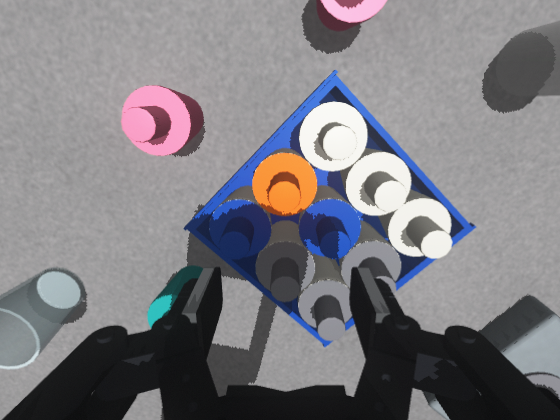

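The orange lid is at about (285,183), with its knob at (285,192), midway between the white cup at (333,137) and the blue one at (240,224). I'll fit the lid circle.

```bash
python3 - <<'E'
from h import *
o=env.get_obs(); c=cam("wrist",o); a=cv2.imread("pics/w2.png")
m=cv2.inRange(cv2.cvtColor(a,cv2.COLOR_BGR2HSV),(5,120,40),(20,255,255))
k=max(cv2.findContours(m,cv2.RETR_EXTERNAL,cv2.CHAIN_APPROX_NONE)[0],key=len).reshape(-1,2)
w=to_plane(c,k,.086)[:,:2]
for _ in range(6):
    A=np.c_[2*w,np.ones(len(w))]; s=np.linalg.lstsq(A,(w**2).sum(1),rcond=None)[0]; r=np.sqrt(s[2]+s[:2]@s[:2])
    e=np.hypot(*(w-s[:2]).T)-r; w=w[abs(e)<max(.0015,1.5*e.std())]
print(s[:2],r,len(w),"knob px",proj(c,[(*s[:2],.126)]))
q=to_plane(c,[(336,73),(473,227),(325,345),(187,228)],.086); print(q)
print("tool",tool((*s[:2],.112)), "crate angles",[np.degrees(np.arctan2(*(q[i]-q[i-1])[[1,0]])) for i in range(4)])
E
```

```text
[0.54162892 0.23992897] 0.030277311152725195 183 knob px [[283.99671295 196.94417412]]
[[0.64691126 0.26117707 0.086     ]
 [0.61521474 0.06450519 0.086     ]
 [0.41826644 0.09548615 0.086     ]
 [0.45016771 0.29241171 0.086     ]]
tool [ 0.00350228 -0.00120293  0.15845901] crate angles [np.float64(-9.020887724632933), np.float64(-99.15531933044672), np.float64(171.0603404321574), np.float64(80.798219423529)]
```

drive_tool --series '[[[0.0035,-0.001,0.02],0],[[0.0035,-0.001,0.05],0],[[0.0035,-0.001,0.08],0],[[0.0035,-0.001,0.11],0],[[0.0035,-0.001,0.135],0],[[0.0035,-0.001,0.15],0],[[0.0035,-0.001,0.157],0],[[0.0035,-0.001,0.158],0],[[0.0035,-0.001,0.158],0],[[0.0035,-0.001,0.158],0]]'

```text
time: 4.0
position: [0.5424, 0.2414, 0.1135]
tool_rot: [-2.989, -0.965, -0.003]
wrist_force: [-1.1, -0.3, 0.7]
width: 0.0596
gripper_force: 0.0
```

drive_tool --series '[[[0,0,0],0],[[0,0,0],0],[[0,0,0],0],[[0,0,0],0],[[0,0,0],0],[[0,0,0],0],[[0,0,0],0]]' --claw 0.015 --squeeze 40

```text
time: 4.7
position: [0.5421, 0.2412, 0.1129]
tool_rot: [2.989, 0.966, 0.002]
wrist_force: [0.4, -0.4, 5.8]
width: 0.0268
gripper_force: 39.5
```

drive_tool --series '[[[0,0,-0.003],0],[[0,0,-0.01],0],[[0,0,-0.02],0],[[0,0,-0.035],0],[[0,0,-0.055],0],[[0,0,-0.08],0],[[0,0,-0.105],0],[[0,0,-0.13],0],[[0,0,-0.15],0],[[0,0,-0.16],0]]'

```text
time: 5.7
position: [0.5423, 0.2415, 0.2755]
tool_rot: [-2.989, -0.965, -0.006]
wrist_force: [0.2, 0.0, -3.0]
width: 0.0267
gripper_force: 39.6
```

drive_tool --series '[[[0,0,0],0],[[0,0,0],0],[[0,0,0],0]]'

```text
time: 6.0
position: [0.541, 0.2408, 0.271]
tool_rot: [2.989, 0.966, -0.003]
wrist_force: [-1.1, -0.3, -3.4]
width: 0.027
gripper_force: 39.6
```

```bash
python3 - <<'E'
from h import *
o=env.get_obs(); a=viewer.capture("wrist"); s=viewer.capture("side")
cv2.imwrite("pics/w3.png",np.hstack([cv2.resize(a,(400,300)),cv2.resize(s[120:345,130:430],(400,300))]))
print(o["time"],o["position"],o["tool_rot"],o["wrist_force"],o["moment"]);print(tool((.4858,-.2017,o["position"][2])))
E
```

```text
6.0 [0.54096173 0.24081328 0.27103974] [ 2.98929184  0.96550756 -0.00330658] [-1.10684959 -0.2896742  -3.42083499] [ 0.03370751 -0.04571727  0.01095473]
[-0.30378252  0.32660898  0.00051644]
```

View pics/w3.png

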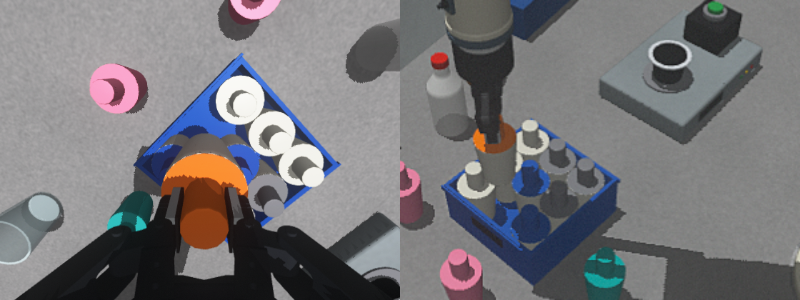

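The cup is held upright and clear of the crate, and the other eight cups are standing in place. I'll carry it to the sleeve.

drive_tool --series '[[[-0.012,0.013,0],0],[[-0.036,0.039,0],0],[[-0.065,0.07,0],0],[[-0.095,0.102,0],0],[[-0.125,0.134,0],0],[[-0.155,0.166,0],0],[[-0.185,0.199,0],0],[[-0.215,0.231,0],0],[[-0.245,0.263,0],0],[[-0.27,0.29,0],0]]'

```text
time: 7.1
position: [0.4909, -0.1546, 0.272]
tool_rot: [2.99, 0.964, -0.001]
wrist_force: [0.6, -0.3, -2.8]
width: 0.027
gripper_force: 39.8
```

drive_tool --series '[[[-0.015,0.016,0],0],[[-0.025,0.027,0],0],[[-0.031,0.034,0],0],[[-0.034,0.0365,0],0],[[-0.034,0.0365,0],0],[[-0.034,0.0365,0],0],[[-0.034,0.0365,0],0],[[-0.034,0.0365,0],0]]'

```text
time: 7.9
position: [0.4862, -0.2009, 0.2723]
tool_rot: [-2.989, -0.967, -0.0]
wrist_force: [-0.5, 0.3, -3.0]
width: 0.0268
gripper_force: 39.9
```

```bash
python3 - <<'E'
from h import *
from scipy.optimize import least_squares
o=env.get_obs(); a=viewer.capture("wrist"); s=viewer.capture("side"); t=viewer.capture("top")
cv2.imwrite("pics/w4.png",a); cv2.imwrite("pics/s4.png",s)
cv2.imwrite("pics/v4.png",np.hstack([cv2.resize(a,(400,300)),cv2.resize(s[90:240,250:450],(400,300))]))
print(o["time"],o["position"],o["tool_rot"],o["wrist_force"],o["gripper_force"])
c=cam("wrist",o); zl=o["position"][2]-.113+.086
m=cv2.inRange(cv2.cvtColor(a,cv2.COLOR_BGR2HSV),(3,120,40),(20,255,255))
k=max(cv2.findContours(m,cv2.RETR_EXTERNAL,cv2.CHAIN_APPROX_NONE)[0],key=len).reshape(-1,2)
k=k[k[:,1]<k[:,1].min()+30]
w=to_plane(c,k,zl)[:,:2]
f=least_squares(lambda p:np.hypot(*(w-p).T)-.031,o["position"][:2],loss="soft_l1",f_scale=.001)
print("lid centre",f.x,np.std(f.fun)); print("tool err",tool((*f.x,zl)), "target",tool((.4858,-.2017,.1)))
E
```

```text
7.9 [ 0.48619609 -0.20090481  0.27231197] [-2.98902673e+00 -9.66885649e-01 -1.47989541e-04] [-0.47999812  0.2847076  -2.97402176] 39.9355012178421
lid centre [ 0.48496743 -0.20233022] 0.0001967898971696562
tool err [-0.00158312  0.00023998  0.02698191] target [-0.00054005  0.0002204   0.17229388]
```

View pics/v4.png

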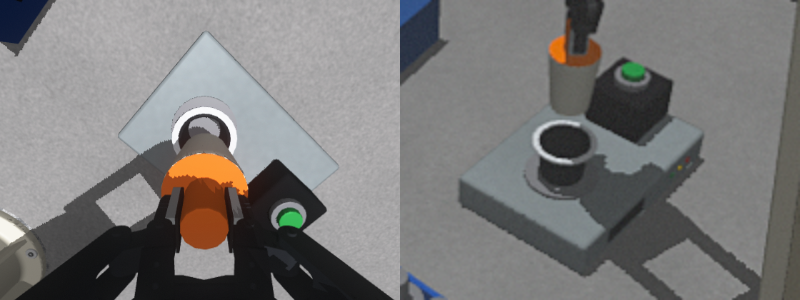

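The cup is upright over the sleeve, and its lid sits about 1 mm short along tool x. I'll correct that and lower it in stages, watching the force.

drive_tool --series '[[[0.001,0,0.005],0],[[0.001,0,0.015],0],[[0.001,0,0.028],0],[[0.001,0,0.042],0],[[0.001,0,0.054],0],[[0.001,0,0.064],0],[[0.001,0,0.072],0],[[0.001,0,0.078],0],[[0.001,0,0.08],0],[[0.001,0,0.08],0]]'

```text
time: 9.05
position: [0.4869, -0.201, 0.1922]
tool_rot: [-2.989, -0.965, 0.0]
wrist_force: [-0.3, 0.2, -2.4]
width: 0.0272
gripper_force: 40.0
```

drive_tool --series '[[[0,0,0.001],0],[[0,0,0.002],0],[[0,0,0.003],0],[[0,0,0.004],0],[[0,0,0.005],0],[[0,0,0.005],0],[[0,0,0.005],0]]'

```text
time: 9.75
position: [0.4868, -0.2009, 0.1873]
tool_rot: [-2.989, -0.966, 0.0]
wrist_force: [0.1, -0.9, -2.8]
width: 0.0268
gripper_force: 40.0
```

drive_tool --series '[[[0,0,0.001],0],[[0,0,0.002],0],[[0,0,0.003],0],[[0,0,0.004],0],[[0,0,0.004],0],[[0,0,0.004],0]]'

```text
time: 10.35
position: [0.4868, -0.2009, 0.1833]
tool_rot: [-2.989, -0.966, 0.0]
wrist_force: [0.3, 0.7, -3.2]
width: 0.027
gripper_force: 40.0
```

drive_tool --series '[[[0,0,0.001],0],[[0,0,0.002],0],[[0,0,0.003],0],[[0,0,0.003],0],[[0,0,0.003],0]]'

```text
time: 10.85
position: [0.4868, -0.2009, 0.1802]
tool_rot: [-2.989, -0.966, 0.0]
wrist_force: [0.3, 0.3, -3.0]
width: 0.0273
gripper_force: 40.0
```

h ≈ 9 mm now, with no contact yet, so the centring is within 1 mm. I'll continue in small steps.

drive_tool --series '[[[0,0,0.001],0],[[0,0,0.002],0],[[0,0,0.002],0],[[0,0,0.002],0]]'

```text
time: 11.25
position: [0.4868, -0.2009, 0.1782]
tool_rot: [-2.989, -0.965, 0.0]
wrist_force: [-0.5, 0.5, -3.6]
width: 0.027
gripper_force: 39.9
```

drive_tool --series '[[[0,0,0.001],0],[[0,0,0.002],0],[[0,0,0.002],0],[[0,0,0.002],0]]'

```text
time: 11.65
position: [0.4867, -0.2008, 0.1761]
tool_rot: [-2.989, -0.965, 0.001]
wrist_force: [-0.7, 1.1, -2.8]
width: 0.0272
gripper_force: 39.9
```

drive_tool --series '[[[0,0,0.001],0],[[0,0,0.001],0],[[0,0,0.001],0]]'

```text
time: 11.95
position: [0.4867, -0.2008, 0.1752]
tool_rot: [-2.989, -0.965, 0.001]
wrist_force: [-1.9, 2.0, -1.5]
width: 0.027
gripper_force: 40.0
```

drive_tool --series '[[[0,0,0.001],0],[[0,0,0.001],0],[[0,0,0.001],0]]'

```text
time: 12.25
position: [0.4866, -0.2008, 0.1742]
tool_rot: [-2.989, -0.965, 0.001]
wrist_force: [-4.0, 3.0, -0.7]
width: 0.0268
gripper_force: 40.1
```

drive_tool --series '[[[-0.0001,-0.0004,0],0],[[-0.0001,-0.0004,0.0005],0],[[-0.0001,-0.0004,0.001],0],[[-0.0001,-0.0004,0.001],0]]'

```text
time: 12.65
position: [0.4865, -0.2007, 0.1733]
tool_rot: [2.989, 0.966, -0.0]
wrist_force: [-1.4, 0.9, -1.1]
width: 0.0272
gripper_force: 40.1
```

drive_tool --series '[[[-0.0001,-0.0002,0.0005],0],[[-0.0001,-0.0002,0.001],0],[[-0.0001,-0.0002,0.001],0]]'

```text
time: 12.95
position: [0.4864, -0.2007, 0.1722]
tool_rot: [2.989, 0.966, 0.0]
wrist_force: [-2.8, 0.8, -1.0]
width: 0.0272
gripper_force: 40.1
```

drive_tool --series '[[[0,0,0.0005],0],[[0,0,0.001],0],[[0,0,0.001],0]]'

```text
time: 13.25
position: [0.4864, -0.2006, 0.1714]
tool_rot: [2.989, 0.966, 0.0]
wrist_force: [-4.0, 1.0, 1.9]
width: 0.0273
gripper_force: 40.3
```

The sleeve is now carrying the weight within about 0.5 mm of the seat, so I'll release gently.

drive_tool --series '[[[-0.0002,-0.0002,0],0],[[-0.0002,-0.0002,0],0]]' --squeeze 20

```text
time: 13.45
position: [0.4863, -0.2006, 0.1714]
tool_rot: [2.989, 0.965, 0.001]
wrist_force: [-1.7, 0.1, 1.5]
width: 0.0269
gripper_force: 40.3
```

drive_tool --series '[[[0,0,0],0],[[0,0,0],0],[[0,0,0],0],[[0,0,0],0],[[0,0,0],0]]' --claw 0.055

```text
time: 13.95
position: [0.4862, -0.2006, 0.1713]
tool_rot: [2.989, 0.965, 0.0]
wrist_force: [0.5, 0.3, -0.7]
width: 0.0553
gripper_force: 0.0
```

```bash
python3 - <<'E'
from h import *
o=env.get_obs(); a=viewer.capture("wrist"); s=viewer.capture("side")
cv2.imwrite("pics/v5.png",np.hstack([cv2.resize(a,(400,300)),cv2.resize(s[90:240,250:450],(400,300))]))
print(o["time"],o["position"],o["wrist_force"],o["width"])
cs=cam("side"); print("exp knob top px (crop)",(proj(cs,[(.4858,-.2017,.184)])-[250,90])*2+[400,0])
E
```

```text
13.95 [ 0.48617107 -0.20056752  0.17130211] [ 0.50649346  0.28581078 -0.66598955] 0.055297950786387
exp knob top px (crop) [[568.53673281  91.28759146]]
```

View pics/v5.png

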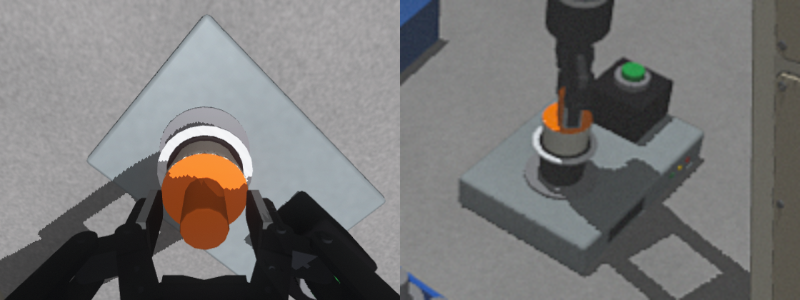

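The cup sits upright in the sleeve, well down, and released. I'll retreat upwards, go over to the button and close the fingers.

drive_tool --series '[[[0,0,-0.005],0],[[0,0,-0.02],0],[[0,0,-0.045],0],[[0,0,-0.075],0],[[0,0,-0.09],0],[[-0.03,0.033,-0.09],0],[[-0.06,0.066,-0.09],0],[[-0.09,0.1,-0.09],0],[[-0.103,0.114,-0.09],0],[[-0.103,0.114,-0.09],0]]'

```text
time: 15.05
position: [0.4687, -0.3554, 0.2613]
tool_rot: [2.99, 0.961, -0.0]
wrist_force: [0.8, 0.3, 0.4]
width: 0.0552
gripper_force: 0.0
```

drive_tool --series '[[[0,0,0],0],[[0,0,0],0],[[0,0,0],0],[[0,0,0],0]]' --claw 0.0

```text
time: 15.45
position: [0.4695, -0.3523, 0.2614]
tool_rot: [-2.989, -0.967, -0.0]
wrist_force: [-0.1, 0.1, 1.1]
width: 0.0006
gripper_force: 0.0
```

```bash
python3 - <<'E'
from h import *
from scipy.optimize import least_squares
o=env.get_obs(); a=viewer.capture("wrist"); t=viewer.capture("side")
cv2.imwrite("pics/v6.png",np.hstack([cv2.resize(a,(400,300)),cv2.resize(t[90:240,250:450],(400,300))]))
print(o["time"],o["position"],o["width"],o["wrist_force"])
c=cam("wrist",o); hsv=cv2.cvtColor(a,cv2.COLOR_BGR2HSV)
_,_,s,ce=cv2.connectedComponentsWithStats(cv2.inRange(hsv,(50,120,60),(75,255,255)))
if len(s)>1:
    i=1+s[1:,4].argmax();p=to_plane(c,[ce[i]],.128)[0];print(s[i],ce[i],p,tool(p))
E
```

```text
15.45 [ 0.46949952 -0.35227839  0.26142435] 0.0005556348732564955 [-0.08438865  0.09598351  1.11943152]
[ 266  188   39   39 1170] [284.81452991 207.28717949] [ 0.46765531 -0.35300123  0.128     ] [-0.00167786 -0.00075596  0.13342075]
```

View pics/v6.png

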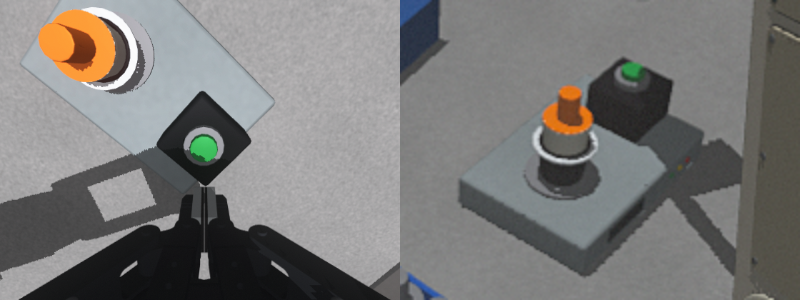

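The cup stands upright in the sleeve, and the button is right below the closed fingers. I'll press it.

drive_tool --series '[[[-0.0015,-0.001,0.02],0],[[-0.0015,-0.001,0.05],0],[[-0.0015,-0.001,0.08],0],[[-0.0015,-0.001,0.1],0],[[-0.0015,-0.001,0.109],0],[[-0.0015,-0.001,0.112],0],[[-0.0015,-0.001,0.115],0],[[-0.0015,-0.001,0.117],0],[[-0.0015,-0.001,0.118],0],[[-0.0015,-0.001,0.118],0]]'

```text
time: 16.55
position: [0.4678, -0.3534, 0.145]
tool_rot: [2.989, 0.965, 0.001]
wrist_force: [-4.2, 4.3, 10.4]
width: 0.0003
gripper_force: 5.4
```

drive_tool --series '[[[0,0,0.001],0],[[0,0,0.002],0],[[0,0,0.002],0]]'

```text
time: 16.85
position: [0.4678, -0.3535, 0.1447]
tool_rot: [2.988, 0.965, 0.002]
wrist_force: [-8.8, 7.8, 27.1]
width: -0.0001
gripper_force: 13.7
```

A force of 27 N at a stop could be the button's end stop or its collar. I'll check the profile on the way up.

drive_tool --series '[[[0,0,-0.003],0],[[0,0,-0.003],0],[[0,0,-0.003],0]]'

```text
time: 17.15
position: [0.468, -0.3537, 0.1454]
tool_rot: [2.988, 0.965, 0.002]
wrist_force: [-1.2, 2.0, 4.9]
width: 0.0
gripper_force: 2.3
```

drive_tool --series '[[[0,0,-0.002],0],[[0,0,-0.002],0],[[0,0,-0.002],0]]'

```text
time: 17.45
position: [0.4679, -0.3537, 0.1466]
tool_rot: [2.989, 0.965, 0.001]
wrist_force: [0.9, 1.3, 4.7]
width: -0.0001
gripper_force: 2.0
```

drive_tool --series '[[[0,0,-0.002],0],[[0,0,-0.002],0],[[0,0,-0.002],0]]'

```text
time: 17.75
position: [0.4677, -0.3535, 0.1484]
tool_rot: [2.989, 0.965, 0.001]
wrist_force: [2.3, -0.4, 2.7]
width: -0.0001
gripper_force: 1.4
```

drive_tool --series '[[[0,0,-0.002],0],[[0,0,-0.002],0],[[0,0,-0.002],0]]'

```text
time: 18.05
position: [0.4672, -0.3533, 0.1502]
tool_rot: [-2.989, -0.966, 0.0]
wrist_force: [0.6, -0.1, 1.9]
width: 0.0001
gripper_force: 0.9
```

The spring profile (about 0.75 N/mm over 6 mm) shows the button reached its end stop. I'll retreat and check the result.

drive_tool --series '[[[0,0,-0.01],0],[[0,0,-0.03],0],[[0,0,-0.06],0],[[0,0,-0.09],0],[[0,0,-0.11],0],[[0,0,-0.115],0],[[0,0,-0.115],0],[[0,0,-0.115],0],[[0,0,-0.115],0]]'

```text
time: 18.95
position: [0.4667, -0.3528, 0.2638]
tool_rot: [-2.988, -0.965, 0.002]
wrist_force: [0.0, 0.4, -0.2]
width: -0.0001
gripper_force: 0.0
```

```bash
python3 - <<'E'
from h import *
o=env.get_obs(); s=viewer.capture("side"); print(o["time"],o["position"],o["joint_velocities"].round(3))
cv2.imwrite("pics/v7.png",np.hstack([cv2.resize(s[200:335,150:310],(400,337)),cv2.resize(s[90:225,270:430],(400,337))]))
E
```

```text
18.95 [ 0.46673903 -0.35281116  0.26382545] [ 0.001  0.001 -0.006 -0.001  0.004  0.001]
```

View pics/v7.png

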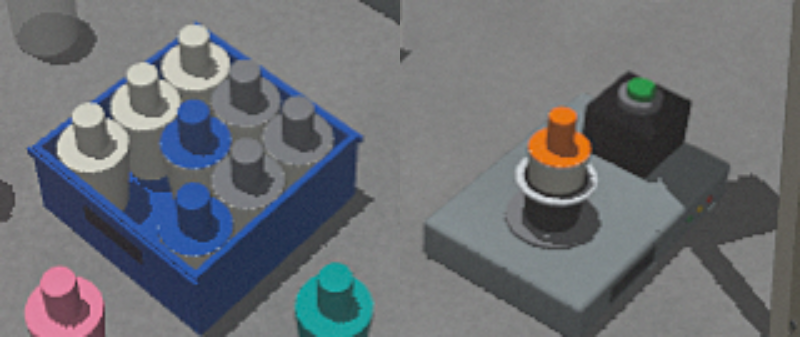

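The eight other cups are upright in the crate (left half). The orange cup is seated upright in the sleeve at (560,150), and the button is back up at (642,88).

```bash
python3 -c "
from rig import env
print(env.sign_off())"
```

```text
the job is handed in; nothing more can be done
None
```

The orange cup is resting upright and released in the sleeve, the start button was pressed to its stop and is back up, the other eight cups stand in place, and the job was handed in at about 19 s (no verdict was returned).

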